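Stack a daughter board and probe its test pad

TASK

Stack the loose daughter board squarely on the main board in the test nest, lowering it gently (no dropping) with its two holes over the two guide pins until it rests fully down on the header strips, and let go of it. Then draw the spring test probe out of its sloping rest and hold it upright on the ringed test pad of the daughter board, pressing lightly until its sprung tip is pushed in by about half of its 10 mm travel, and never until it bottoms out. The program finishes while holding the probe there, still and pressed; leave the solder reel, the tape and the flux jar where they are.

Things in the scene. Friction and masses are not known exactly. Their poses are not given: they have to be found in the camera images.
- nest: Fixed test nest: aluminium base plate 146 x 84 x 8 mm (x, y, z) with a green main board 100 x 56 mm on pillars, its top at 22.4 mm. Origin: centre of the base's underside, z up. On the board: two steel guide pins, 4 mm diameter, conical ends at z = 42.9 mm, at x = -42 and +42, y = +20 mm; black header strips at the short ends, tops at 24.9 mm, with thin pins that do not resist.
- seat (a point): Point of the nest on its z axis, 24.9 mm above the bench: where the daughter board's origin is when the board is fully down. The daughter's x axis must then point the same way as the nest's x axis (turned end for end, the holes do not meet the pins).
- daughter: Loose green daughter board 100 x 56 mm (x, y), about 60 g, on two black socket strips 8.5 mm high under its short ends. Origin: centre of the strips' undersides, z up; the board lies at z = 8.5 to 10.9 mm. Two 6 mm holes at x = -42 and +42, y = +20 mm (the same long edge) take the guide pins with 1 mm play all round. Grip it across the 56 mm, mid-length. Parts on top are at most 6 mm high.
- test_pad (a point): Centre of the round tinned test pad (9 mm diameter, inside a white printed ring of 13.6 mm) on top of the daughter board, at x = +18, y = -2, z = +10.9 mm in the board's frame; 35.8 mm above the bench once the board is seated.
- probe_rest: Fixed rest: black round base, 84 mm diameter, 12 mm high, with a bent post carrying an aluminium tube (bore 14.4 mm, 34 mm deep, open below). The tube's axis points up and toward the rest's -x side, leaning 0.42 rad (24 degrees) from vertical. Origin: centre of the base's underside, z up; the middle of the tube's mouth is at x = -8, y = 0, z = +64 mm.
- probe: Loose round spring test probe, about 65 g, its collar resting on the mouth of the rest's tube. Origin: on the axis at the collar's underside; z along the axis toward the back end. Collar 20 mm diameter, z = 0 to 4 mm; black ribbed grip 16 mm diameter, z = 4 to 64; end cap to z = 70; steel barrel 11 mm diameter down to the nose at z = -36; tip end at z = -50. Draw it out 55 mm along its axis.
- probe_tip (a point): The end of the probe's sprung tip (4 mm diameter, tapered); it moves with the tip: 50 mm from the probe's origin when fully out, 45 mm when half way in.
- plunger (a joint): How far the sprung tip is pushed into the probe: 0 = fully out, 0.010 m = bottomed. Spring: about 0.9 N to start it, 2.4 N at half travel, 3.9 N at the end. A dark ring round the tip meets the nose at about half travel.
- carton_corner (a point): Foot of the near right corner of the big fixed cardboard carton that stands behind the left part of the work, 366 mm high; from this corner it extends 420 mm away from the robot (+x) and 380 mm to the left (+y). An obstacle for the arm and wrist: swing past it on the robot's side.
- reel: Reel of solder wire, 54 mm diameter, 40 mm high, standing on the bench. Bystander.
- tape: Roll of black insulating tape, 55 mm diameter, 19 mm high, lying flat. Bystander.
- flux_jar: Flux jar with white lid, 50 mm diameter, 26 mm high. Bystander.

How it is judged:
On the way, in this order (a step that is already met when the one before it is completed fails the run):
1. the daughter board rests squarely and fully down on the main board, let go (distance between daughter and seat below 0.003 m and angle between the x axis of daughter and the x axis of nest, either way round below 0.04 rad and angle between daughter's own z axis and vertical below 0.03 rad and contact force between each of the arm, the fingers and daughter below 0.05 N and linear speed of daughter below 0.02 m/s), for 0.2 s.
2. the probe is drawn out of its rest and held, clear of the rest and the boards (distance between probe and probe_rest above 0.1 m and contact force between the fingers and probe above 1 N and contact force between probe and probe_rest below 0.05 N and contact force between probe and daughter below 0.05 N), for 0.1 s.
At the end, for the whole second after the job is handed in: Daughter board within 3 mm of its seat, within 0.04 rad of the nest, level, untouched by the robot. Fingers hold the probe upright within 0.12 rad, at rest, touching only the board: tip within 4 mm of the pad's centre, pushed in 2.5 to 7.5 mm, pressing with 1 to 6 N (distance between daughter and seat below 0.003 m and angle between the x axis of daughter and the x axis of nest, either way round below 0.04 rad and angle between daughter's own z axis and vertical below 0.03 rad and contact force between each of the arm, the fingers and daughter below 0.05 N and distance between probe_tip and test_pad below 0.004 m and angle between probe's own z axis and vertical below 0.12 rad and height (world z) of probe above 0.06 m and value of joint plunger between 0.0025 and 0.0075 m and contact force between probe and daughter between 1 and 6 N and contact force between the fingers and probe above 1 N and contact force between probe and probe_rest below 0.05 N and contact force between probe and nest below 0.05 N and linear speed of each of probe, daughter below 0.01 m/s); the arm keeps its last pose, push and grip.
It fails at once if the probe's tip is bottomed out (value of joint plunger above 0.0094 m).
It fails at once if the probe is jabbed into the board (more than 15 N) (contact force between probe and daughter above 15 N).
It fails at once if the daughter board is dropped (it falls free of the fingers faster than 0.45 m/s) (contact force between each of the arm, the fingers and daughter below 0.02 N and linear speed of daughter above 0.45 m/s).
It fails at once if the solder reel, the tape or the flux jar is displaced by more than 20 mm (distance of any of reel, tape, flux_jar from where it was at the start of the episode above 0.02 m).
It also fails if it takes over 58 s, if anything falls off the work surface, if the arm or the gripper's body presses on something with over 40 N, if the wrist force passes 120 N, or if a joint passes its speed limit or range.

ROBOT

A 6-joint arm with a two-finger parallel gripper is mounted at the origin on a cart in front of the work surface, level with it; the furniture and walls round the work are solid. World frame = base frame: x ahead of the robot, y to its left, z up, the work surface at z = 0. Lengths are in m, angles in rad, forces in N, time in s.
With the tool pointing down it reaches from about 0.425 to 0.95 m from the base axis. Payload 14.7 kg.
Tool frame: the origin (TCP) lies on the mounting face of the last link; the fingertips stand 173 mm ahead of it and the grasp point (between the pads) lies 155 mm ahead of it (arm.tcp_to_grasp is the distance from the TCP to the grasp point, in m); z points along the fingers, y is the line along which they close (so a half turn about z gives the same grasp; the last joint's range is limited). The gripper opens to 85 mm and grips with 20 to 120 N. Pads are 22 mm wide; open, the fingers measure 114 mm over their backs; the gripper's body (76 mm by 85 mm) begins 54 mm behind the grasp point. The pads swing forward as they close: fully open they stand 13 mm farther back than shut.
Start: joints at [-1.171, 0.48, 1.596, -0, 1.065, -0.047], TCP at [0.281, -0.586, 0.405] pointing down, gripper open.
Joint ranges: [-2.75, 2.75], [-0.82, 2.05], [0.23, 2.67], [-1.56, 4.7], [0.09, 2.69], [-2.92, 2.92]. Speed limits (rad/s): [1.89, 1.89, 2.39, 3.01, 3.01, 3.01].

INTERFACE

Orientations are given as a unit quaternion [x, y, z, w].
In Python, from cell import monitor, camera, sign_off, arm gives the robot as it stands. The module is installed in compiled form; this text tells all that it offers.
- The arm moves only by the shell command python3 -m inch 'ROWS'. ROWS is text: rows parted by semicolons, each of 7 numbers parted by spaces: the shift along the world's x, y, z in cm, then the turn, a rotation vector about the world's x, y, z in degrees, then the opening, from 0 (shut) to 1 (fully open). A call has 1 to 12 rows; each row shifts and turns the commanded pose from where the row before left it; what a row does not reach is not made up. A row lasts 1/8 s, in which the tool goes at most 62.5 mm and 10.7 degrees, less where a joint would pass 70% of its speed; a pose out of reach is approached as far as the arm can. A call with a gripper value outside its range is refused whole. The fingers move at their own pace and stop on an object; the grip force is fixed at half the most. Time passes only in rows, so rows that do not move let the fingers close. It gives the time, the measured TCP pose, the force, the opening and the grip force at its end, in the units of the state.
- monitor.sense(): the state, without advancing time (a new reading comes with each control period).
- camera(name): name is "scene" or "top" or "wrist"; returns a dict with "frame" (420x560x3 uint8, blue, green, red), "fx", "fy", "cx", "cy" (pixels), "k1" (the pictures are not rectified: a ray, as slopes to the right and down, at radius r is drawn at 1 + k1 r^2 times it, then the intrinsics apply), "origin" and "attitude" of the camera in the world. Camera axes: x right, y down, z forward; pixel columns grow to the right and rows downward; lengths in m; the calibration is good to about 2 mm. A picture is of the moment at which its call begins. There is no depth.
- sign_off(): hands the job in; it is judged then, once.
The state is a dict: "t": time; "qpos": joint angles; "joint_vel": joint speeds; "joint_efforts": joint torques, N m; "ee_pos": TCP position; "ee_rot": TCP orientation; "force": force on the tool from outside, world axes, zero at the start; "wrist_torque": the same for the moment, N m; "opening": finger opening in m; "finger_force": force on a finger pad.
Only numpy, scipy, OpenCV 4.12 (cv2) and the standard library are available. Lean on these libraries where they do the work, as an engineer would, in place of code of your own. Each camera call takes 0.05 s, during which the arm holds its last target. There are 200 camera calls.

## Working session

There is one attempt and no reset: what is moved stays moved. The work goes in short steps, Python scripts to look and compute and a shell command to move; the robot and the scene stay as the last step left them, time stands still between calls to the robot, and variables do not carry over. Pictures are saved under pics/ and viewed, at most 10 in all, crops included, and the job is handed in when it is done.

```bash
mkdir -p pics; cat > h.py <<'E'
import numpy as np, cv2, json
from scipy.spatial.transform import Rotation as R
from scipy.optimize import least_squares
def meta(c):
    return {k:(np.array(c[k]).tolist() if k!='frame' else None) for k in c}
def snap(name,tag):
    from cell import camera
    c=camera(name); cv2.imwrite(f'pics/{tag}.png',c['frame']); json.dump(meta(c),open(f'{tag}.json','w')); return c
def load(tag): return json.load(open(f'{tag}.json'))
def att(c):
    a=np.array(c['attitude'],float)
    return R.from_quat(a).as_matrix() if a.size==4 else a.reshape(3,3)
def K(c): return np.array([[c['fx'],0,c['cx']],[0,c['fy'],c['cy']],[0,0,1.]])
def proj(c,P):
    p=(np.atleast_2d(P)-np.array(c['origin']))@att(c); s=p[:,:2]/p[:,2:]
    s=s*(1+c['k1']*(s**2).sum(1,keepdims=True)); return s*[c['fx'],c['fy']]+[c['cx'],c['cy']]
def ray(c,uv):
    s=cv2.undistortPoints(np.array(uv,float).reshape(-1,1,2),K(c),np.array([c['k1'],0,0,0.]))[:,0]
    d=np.c_[s,np.ones(len(s))]@att(c).T; return d/np.linalg.norm(d,axis=1)[:,None]
def onz(c,uv,z):
    d=ray(c,uv); o=np.array(c['origin']); return o+d*((z-o[2])/d[:,2])[:,None]
def tri(obs):  # [(cam,uv)...] -> point, miss mm
    A=[];b=[]
    for c,uv in obs:
        d=ray(c,uv)[0]; M=np.eye(3)-np.outer(d,d); A.append(M); b.append(M@c['origin'])
    A=np.vstack(A); b=np.hstack(b); x=np.linalg.lstsq(A,b,rcond=None)[0]; return x, np.linalg.norm(A@x-b)*1e3
E
python3 - <<'E'
from h import *
from cell import monitor,arm
for n in ("scene","top","wrist"):
    c=snap(n,n+"0"); m=meta(c); m.pop('frame'); print(n,m)
s=monitor.sense(); print(s, arm.tcp_to_grasp)
E
```

```text
scene {'fx': 482.51640009224224, 'fy': 482.51640009224224, 'cx': 276.3139005099699, 'cy': 199.69382461717396, 'k1': -0.11964559232243176, 'origin': [0.04374526207882725, 0.7326689154582787, 0.8976027216205241], 'attitude': [-0.3461698489682599, 0.8668746726141991, -0.33395748670763925, 0.1310234128590543]}
top {'fx': 540.0776117661832, 'fy': 540.0776117661832, 'cx': 278.5586422571948, 'cy': 209.04629754786174, 'k1': -0.011096136584206946, 'origin': [0.4677323692391134, 0.18062339679673634, 1.2951897123043732], 'attitude': [0.7171102798858886, -0.6962760643061066, 0.020049486221799473, -0.02346288257275805]}
wrist {'fx': 347.33821111927244, 'fy': 347.33821111927244, 'cx': 276.16816416631434, 'cy': 213.49974242130978, 'k1': -0.06733741341998985, 'origin': [0.3393543756560629, -0.5572910979705622, 0.372297782278407], 'attitude': [0.8389834125545717, -0.5282738827405957, -0.0700569313941588, 0.11011614157831108]}
{'t': 0.15, 'qpos': array([-1.17059296e+00,  4.80657046e-01,  1.59670988e+00,  8.68984985e-06,
        1.06509892e+00, -4.66105997e-02]), 'joint_vel': array([ 0.0006223 , -0.0019854 , -0.00282671, -0.000317  , -0.0009715 ,
        0.0005607 ]), 'joint_efforts': array([ 4.12863792e-04, -9.51155806e+01, -4.30456495e+01, -3.61674552e-05,
        8.16509564e-03,  2.00336707e-07]), 'ee_pos': array([ 0.28081853, -0.58604706,  0.40424688]), 'ee_rot': array([ 9.75148656e-01,  2.21551142e-01, -7.30456706e-05, -4.30456023e-04]), 'force': array([ 0.24303232, -0.55258429,  1.12920694]), 'wrist_torque': array([ 0.01742546, -0.02096963, -0.04413887]), 'finger_force': 0.0, 'opening': 0.085540553179365} 0.1547
```

View pics/top0.png

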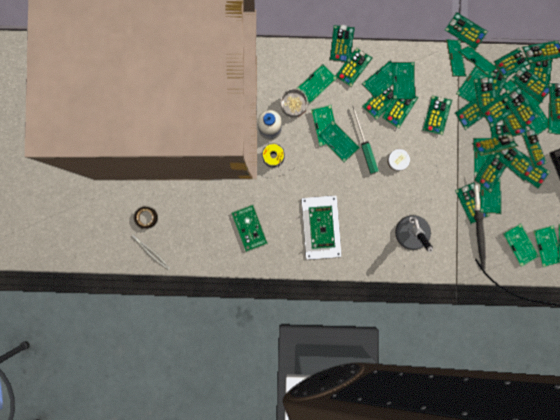

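View pics/scene0.png

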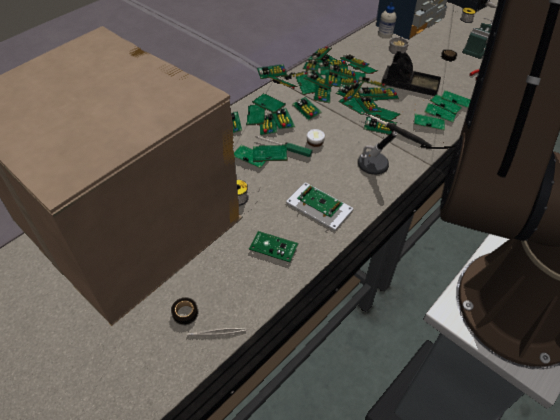

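```bash
python3 - <<'E'
from h import *
t=load('top0'); s=load('scene0')
for n,uv,z in [('daughter',(249,228),.0109),('nest',(322,227),.0224),('rest',(412,234),.012),('jar',(399,160),.026),('tape',(146,217),.019),('reel',(273,155),.04),('cartoncorner',(252,178),0.)]:
    print(n,onz(t,[uv],z)[0].round(4))
for n,uv,z in [('daughter',(273,247),.0109),('nest',(320,202),.0224)]: print(n,onz(s,[uv],z)[0].round(4))
a=cv2.imread('pics/top0.png')[185:275,225:355]; b=cv2.imread('pics/scene0.png')[175:270,240:365]
a=cv2.resize(a,None,fx=5,fy=5,interpolation=cv2.INTER_CUBIC)
w=cv2.imread('pics/wrist0.png')
cv2.imwrite('pics/c0.png',a)
# camera pose rel to TCP
from cell import monitor
st=monitor.sense(); Rt=R.from_quat(st['ee_rot']); wc=load('wrist0')
print(Rt.as_matrix().round(3)); print('cam in tool',Rt.inv().apply(np.array(wc['origin'])-st['ee_pos']).round(4)); print((Rt.as_matrix().T@att(wc)).round(3))
E
```

```text
daughter [0.4996 0.2569 0.0109]
nest [0.5067 0.0844 0.0224]
rest [ 0.4967 -0.1303  0.012 ]
jar [ 0.6705 -0.0936  0.026 ]
tape [0.5182 0.5013 0.019 ]
reel [0.6714 0.2046 0.04  ]
cartoncorner [0.6206 0.2543 0.    ]
daughter [0.4968 0.2601 0.0109]
nest [0.5018 0.0892 0.0224]
[[ 0.902  0.432 -0.   ]
 [ 0.432 -0.902  0.001]
 [ 0.    -0.001 -1.   ]]
cam in tool [ 0.0652 -0.0006  0.032 ]
[[-0.    -0.966 -0.259]
 [ 1.     0.    -0.   ]
 [ 0.    -0.259  0.966]]
```

View pics/c0.png

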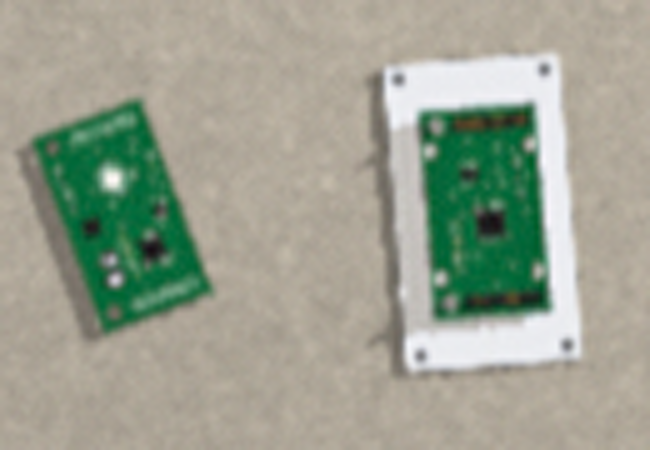

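The crop shows the daughter's holes at its left edge (52,148) and (113,312), with the pad at (112,180). The nest pins are at (437,127) and (450,303). So both +x axes point away from the robot, and the daughter needs about -15° of turn. Next I move so the wrist camera sees the rest, nest and daughter.

```bash
python3 -m inch '2.2 5.3 -0.4 0 0 -2.2 1;2.2 5.3 -0.4 0 0 -2.2 1;2.2 5.3 -0.4 0 0 -2.2 1;2.2 5.3 -0.4 0 0 -2.2 1;2.2 5.3 -0.4 0 0 -2.2 1;2.2 5.3 -0.4 0 0 -2.2 1;2.2 5.3 -0.4 0 0 -2.2 1;2.2 5.3 -0.4 0 0 -2.2 1;2.2 5.3 -0.4 0 0 -2.2 1;2.2 5.3 -0.4 0 0 -2.2 1;0 0 0 0 0 0 1;0 0 0 0 0 0 1'
python3 -c "
from h import *
snap('wrist','w1')"
python3 -m inch '0 6 -1 0 0 0 1;0 6 -1 0 0 0 1;0 3 -1 0 0 0 1;0 0 0 0 0 0 1;0 0 0 0 0 0 1'
python3 -c "
from h import *
snap('wrist','w2')"
python3 -m inch '0 4 0 0 0 2 1;0 4 0 0 0 3 1;0 4 0 0 0 3 1;0 4 0 0 0 3 1;0 1 0 0 0 3 1;0 0 0 0 0 0 1;0 0 0 0 0 0 1'
python3 -c "
from h import *
snap('wrist','w3')
for i in (2,3):
  im=cv2.imread(f'pics/w{i}.png')
c=np.vstack([cv2.imread('pics/w2.png')[60:360],cv2.imread('pics/w3.png')[60:360]]);cv2.imwrite('pics/c1.png',c)"
```

```text
t: 1.65
ee_pos: [0.5007, -0.0561, 0.3645]
ee_rot: [0.999, 0.032, -0.0, 0.0]
force: [-0.1, -0.5, 0.1]
opening: 0.0857
finger_force: 0.0
t: 2.33
ee_pos: [0.501, 0.0926, 0.3349]
ee_rot: [1.0, 0.031, 0.0, 0.0]
force: [0.2, 0.6, -0.8]
opening: 0.0853
finger_force: 0.0
t: 3.25
ee_pos: [0.5011, 0.2624, 0.3348]
ee_rot: [0.988, 0.152, -0.0, 0.0]
force: [-0.5, -0.3, 0.3]
opening: 0.0855
finger_force: 0.0
```

View pics/c1.png

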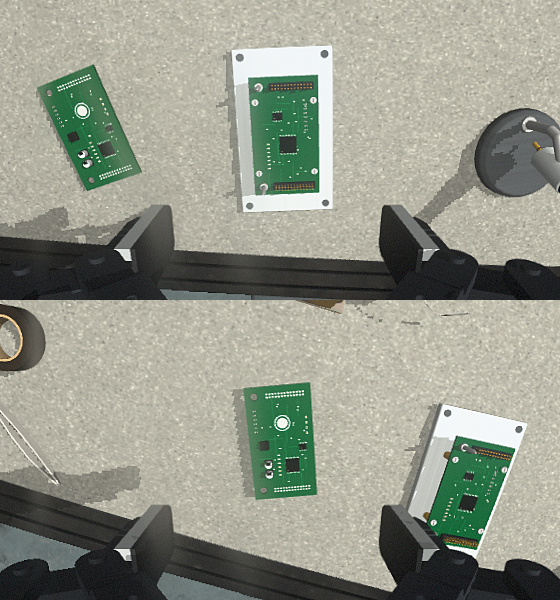

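The picture shows wrist views w2 (top) and w3 (bottom), each cropped from row 60. In w2 the daughter is centred near (90,187), the nest board near (284,195), and the rest at (520,212). In w3 the daughter is near (280,200) and the nest board near (470,252). Now I fit the board outlines over both views.

```bash
cat >> h.py <<'E'
def green(tag,seed):
    im=cv2.imread(f'pics/{tag}.png'); h=cv2.cvtColor(im,cv2.COLOR_BGR2HSV)
    m=cv2.inRange(h,(40,70,30),(90,255,255)); m=cv2.morphologyEx(m,cv2.MORPH_CLOSE,np.ones((9,9)))
    cs,_=cv2.findContours(m,cv2.RETR_EXTERNAL,cv2.CHAIN_APPROX_NONE)
    cs=[c for c in cs if cv2.contourArea(c)>800]
    return min(cs,key=lambda c:-cv2.pointPolygonTest(c,seed,True))[:,0].astype(float)
def fitboard(obs,z=None,L=.100,W=.056,g=(.5,.1,.02,0.)):
    """obs [(cam,contour)]: fit rectangle pose x,y,z,yaw to outlines (level)"""
    def f(p,zz=None):
        x,y,zz,a=p if z is None else (p[0],p[1],z,p[2]); r=[]
        for c,ct in obs:
            P=onz(c,ct,zz)[:,:2]-[x,y]; q=P@np.array([[np.cos(a),-np.sin(a)],[np.sin(a),np.cos(a)]])
            d=np.abs(q)-[L/2,W/2]; s=np.where((d>0).all(1),np.hypot(*d.T),d.max(1)); r.append(s*1e3)
        return np.hstack(r)
    g=np.array(g) if z is None else np.array([g[0],g[1],g[3]])
    s=least_squares(f,g,loss='soft_l1',f_scale=.5); return s.x, np.sqrt(np.median(f(s.x)**2))
E
python3 - <<'E'
from h import *
w1,w2,w3=load('w1'),load('w2'),load('w3')
d2,d3=green('w2',(90,187)),green('w3',(280,200)); n2,n3=green('w2',(284,195)),green('w3',(470,252))
for n,o,g,z in (('D',[(w2,d2),(w3,d3)],(.5,.257,.011,.3),.0109),('D3',[(w3,d3)],(.5,.257,.011,.3),.0109),('N',[(w2,n2),(w3,n3)],(.505,.085,.022,.03),.0224),('N2',[(w2,n2)],(.505,.085,.022,.03),.0224)):
    print(n,'z free',[v.round(4) for v in (fitboard(o,None,g=g)[0],)] if len(o)>1 else '', 'z fixed',*[np.round(v,4) for v in fitboard(o,z,g=g)])
from cell import monitor
s=monitor.sense(); print(s['ee_pos'],R.from_quat(s['ee_rot']).as_matrix()[:,0])
N=fitboard([(w2,n2)],.0224,g=(.505,.085,.022,.03))[0]
im=cv2.imread('pics/w2.png'); cv2.imwrite('pics/c2.png',np.hstack([cv2.resize(im[90:280,220:345],None,fx=3,fy=3),cv2.resize(cv2.imread('pics/w1.png')[60:250,150:290],None,fx=3,fy=3)[:,:420]]))
x,y,a=N; Rz=R.from_euler('z',a)
for sx in(-.042,.042): print('pin pred px w2',proj(w2,Rz.apply([sx,.02,.0429])+[x,y,0]).round(1),'foot',proj(w2,Rz.apply([sx,.02,.0224])+[x,y,0]).round(1))
E
```

```text
D z free [array([0.4978, 0.2577, 0.0085, 0.3896])] z fixed [0.4985 0.2569 0.3879] 0.61
D3 z free  z fixed [0.4983 0.2575 0.3932] 0.783
N z free [array([0.5044, 0.0855, 0.0194, 0.1043])] z fixed [0.5048 0.0868 0.1063] 0.8075
N2 z free  z fixed [0.505  0.0861 0.1034] 0.9241
[0.50106002 0.26244693 0.33476392] [ 9.53884895e-01  3.00172540e-01 -2.33234767e-04]
pin pred px w2 [[262.4 255.1]] foot [[263.4 246.1]]
pin pred px w2 [[256.6 149. ]] foot [[258. 147.]]
```

View pics/c2.png

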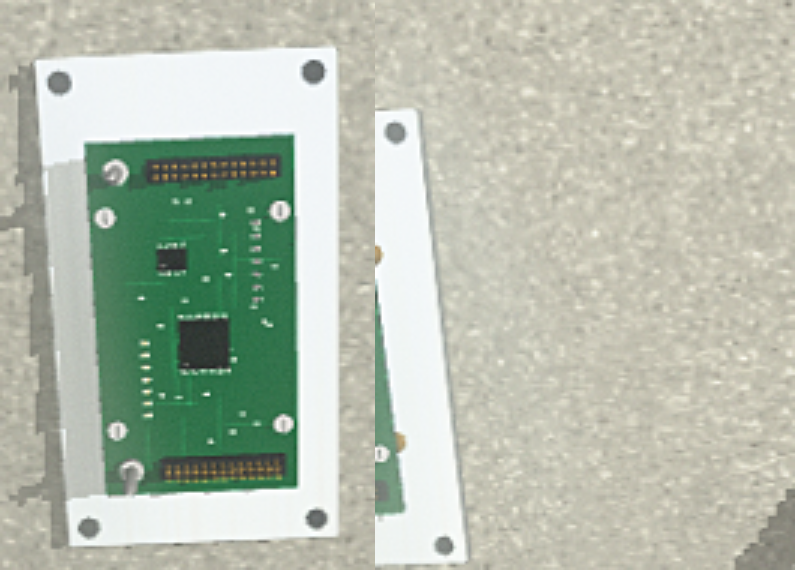

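Measured heights are daughter 8.5 mm (nominal 10.9) and nest board 19.4 mm (nominal 22.4), which agrees within calibration. The pins show at (258,147) and (264,247), where predicted. Now descend on the daughter.

```bash
python3 -m inch '-0.3 -0.5 -3 0 0 2.5 0.8;0 0 -4 0 0 2.4 0.8;0 0 -4 0 0 0 0.8;0 0 -3 0 0 0 0.8;0 0 -1 0 0 0 0.8;0 0 0 0 0 0 0.8;0 0 0 0 0 0 0.8'
python3 - <<'E'
from h import *
snap('wrist','w4'); from cell import monitor
s=monitor.sense(); print(s['ee_pos'],s['force'])
E
```

```text
t: 4.18
ee_pos: [0.4984, 0.2588, 0.1859]
ee_rot: [0.981, 0.195, 0.001, -0.0]
force: [-1.0, -0.9, -0.2]
opening: 0.068
finger_force: 0.0
[0.49836961 0.25892206 0.18592549] [ 0.41913314  0.63553408 -0.8318792 ]
```

View pics/w4.png

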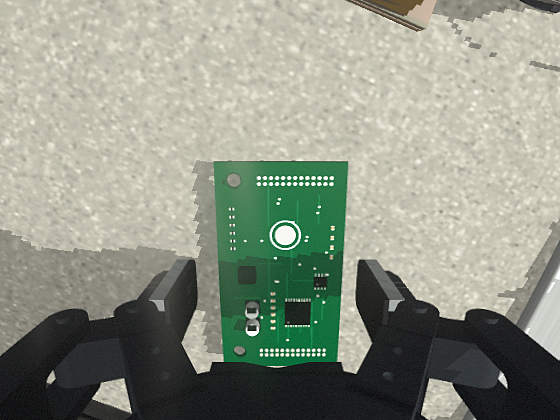

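The daughter is between the open fingers. Its holes are at (234,180) and (239,351), the pad is at (285,235), and there is a gap on both sides.

```bash
python3 - <<'E'
from h import *
c=load('w4'); P=onz(c,[(234,180),(239,351),(285,235)],.0109); from cell import monitor
s=monitor.sense(); T=R.from_quat(s['ee_rot'])
d=P[0]-P[1]; print(np.hypot(*d[:2]), 'yaw',np.degrees(np.arctan2(d[1],d[0])),'tool yaw',np.degrees(np.arctan2(*T.as_matrix()[[1,0],0])))
a=np.arctan2(d[1],d[0]); cen=(P[0]+P[1])/2-R.from_euler('z',a).apply([0,.02,0]); print(cen, 'pad', R.from_euler('z',-a).apply(P[2]-cen), 'tool off', T.inv().apply(cen-s['ee_pos']))
c3=load('w3'); print(tri([(load('w2'),(82,171)),(c3,(282,183))]), tri([(c3,(282,183)),(c,(285,235))]))
E
python3 -m inch '0 0 -0.5 0 0 0 0.8;0 0 -0.4 0 0 0 0.8;0 0 0 0 0 0 0.8'
```

```text
0.08321571029573928 yaw 22.207008474901958 tool yaw 22.48646273516207
[0.49888057 0.2572623  0.0109    ] pad [ 0.01760598 -0.00151908  0.        ] tool off [-0.00048888  0.00174113  0.17502476]
(array([0.51514763, 0.26220366, 0.01001409]), np.float64(0.13889428462368583)) (array([0.51493804, 0.26208414, 0.00814573]), np.float64(0.011834280118760383))
t: 4.6
ee_pos: [0.4977, 0.2588, 0.1754]
ee_rot: [0.981, 0.195, -0.0, 0.0]
force: [-0.4, 0.1, -0.4]
opening: 0.0682
finger_force: 0.0
```

```bash
python3 -m inch '0.1 -0.15 -0.3 0 0 0 0.8;0 0 0 0 0 0 0.8;0 0 0 0 0 0 0.6;0 0 0 0 0 0 0.4;0 0 0 0 0 0 0.4;0 0 0 0 0 0 0.4;0 0 0 0 0 0 0.4'
python3 -m inch '0 0 0.5 0 0 0 0.4;0 0 1 0 0 0 0.4;0 0 2 0 0 0 0.4;0 0 3 0 0 0 0.4;0 0 3 0 0 0 0.4;0 0 0 0 0 0 0.4;0 0 0 0 0 0 0.4'
python3 -c "
from h import *
snap('wrist','w5')"
```

```text
t: 5.48
ee_pos: [0.4988, 0.2573, 0.1732]
ee_rot: [0.981, 0.195, 0.0, -0.0]
force: [-2.0, -2.0, 11.3]
opening: 0.0531
finger_force: 60.6
t: 6.35
ee_pos: [0.4987, 0.2573, 0.2677]
ee_rot: [0.981, 0.195, -0.0, -0.0]
force: [-0.7, 0.5, -0.9]
opening: 0.053
finger_force: 62.9
```

View pics/w5.png

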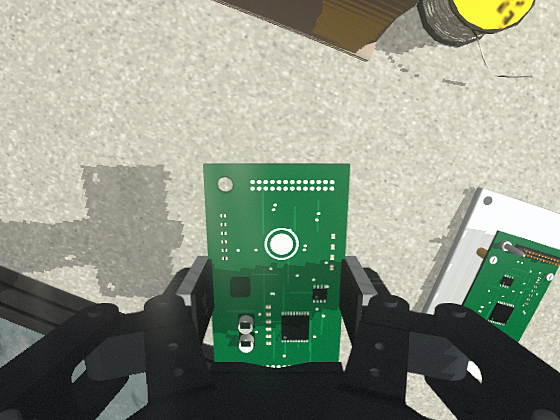

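The board is held and lifted. Its front hole is at (225,184), the pad at (282,244), and the front corners at (204,164) and (350,164). Now I get the board pose in the tool frame.

```bash
cat >> h.py <<'E'
def blob(tag,seed,kind,r=14):
    im=cv2.imread(f'pics/{tag}.png'); u,v=int(seed[0]),int(seed[1]); p=im[v-r:v+r+1,u-r:u+r+1].astype(int)
    s=p.max(2)-p.min(2); m=((s<40)&(p.min(2)>150) if kind=='white' else (s<45)).astype(np.uint8)
    n,l,st,ce=cv2.connectedComponentsWithStats(m); k=l[r,r]; return ce[k]+[u-r,v-r], st[k,4]
def heldboard(tag,obs):
    """obs: {board xyz:(u,v)} -> pose fits"""
    c=load(tag); B=np.array(list(obs)); U=np.array(list(obs.values()))
    def f(p): return (proj(c,R.from_euler('ZYX',[p[3],p[4],p[5]]).apply(B)+p[:3])-U).ravel()
    def g(p): return f(np.r_[p,0,0])
    return g,f
E
python3 - <<'E'
from h import *
from cell import monitor
hole=blob('w5',(225,184),'hole'); pad=blob('w5',(282,244),'white',10); print(hole,pad)
ct=green('w5',(260,220))
hull=cv2.convexHull(ct.astype(np.float32))[:,0]
fl=hull[np.argmin(hull@[1,1])]; fr=hull[np.argmax(hull@[1,-1])]; print(fl,fr)
obs={(.042,.02,.0109):hole[0],(.018,-.002,.0109):pad[0],(.05,.028,.0109):fl-.5,(.05,-.028,.0109):fr+[.5,-.5]}
g,f=heldboard('w5',obs); s=monitor.sense(); T=R.from_quat(s['ee_rot'])
a=least_squares(g,[.5,.257,.1,.39]); b=least_squares(f,[.5,.257,.1,.39,0,0]); 
for q in (a,b): print(q.x.round(4),'tool',T.inv().apply(q.x[:3]-s['ee_pos']).round(4),'yaw',np.degrees(q.x[3:]).round(2),q.fun.round(2))
print(s['ee_pos'],s['wrist_torque'])
E
```

```text
(array([225.15652174, 184.11304348]), np.int32(230)) (array([281.53867403, 243.66850829]), np.int32(362))
[203. 165.] [349. 164.]
[0.498  0.2573 0.0927 0.3971] tool [-0.0004 -0.0003  0.1745] yaw [22.75] [-0.58  0.66  0.02 -0.46  0.33 -0.28  0.22  0.07]
[0.4977 0.2575 0.0936 0.3944 0.0226 0.0238] tool [-0.0006 -0.0006  0.1736] yaw [22.6   1.29  1.36] [-0.5   0.62  0.1  -0.14  0.39 -0.45  0.01 -0.03]
[0.49855082 0.25718372 0.26723461] [0.0387805  0.01238994 0.03582059]
```

```bash
python3 -m inch '0.1 -3 0 0 0 -3 0.4;0.2 -4 0 0 0 -4 0.4;0.2 -4 0 0 0 -4 0.4;0.1 -4 0 0 0 -4 0.4;0.1 -2.1 -1 0 0 -1.6 0.4;0 0 -1 0 0 0 0.4;0 0 0 0 0 0 0.4;0 0 0 0 0 0 0.4'
python3 -c "
from h import *
snap('wrist','w6');snap('scene','s6')"
```

```text
t: 7.4
ee_pos: [0.5058, 0.0871, 0.2475]
ee_rot: [0.999, 0.052, -0.0, -0.0]
force: [-0.1, -0.5, -1.5]
opening: 0.0532
finger_force: 62.9
```

View pics/w6.png

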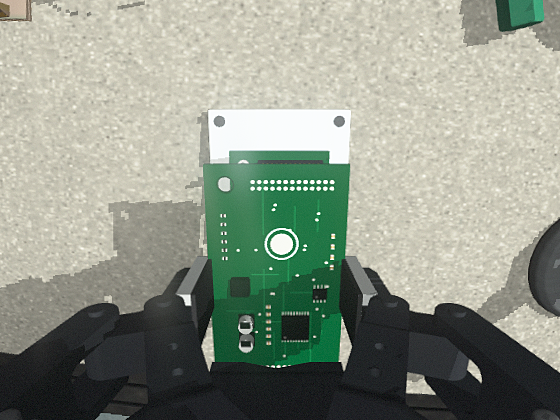

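The view shows the daughter over the nest. The base-plate front corners are at (209,110) and (351,111), and the main board's front corners at (229,151) and (329,151). Now I measure nest against daughter.

```bash
python3 - <<'E'
from h import *
from cell import monitor
# nest base in w2 : white or green region hull
w2=load('w2'); im=cv2.imread('pics/w2.png'); h=cv2.cvtColor(im,cv2.COLOR_BGR2HSV)
m=cv2.inRange(im,(215,215,215),(255,255,255)); m=cv2.morphologyEx(m,cv2.MORPH_OPEN,np.ones((5,5)))
cs,_=cv2.findContours(m,cv2.RETR_EXTERNAL,cv2.CHAIN_APPROX_NONE); ct=max(cs,key=cv2.contourArea); print(cv2.boundingRect(ct))
hull=cv2.convexHull(ct)[:,0].astype(np.float32)
q=cv2.approxPolyDP(hull.reshape(-1,1,2),4,True)[:,0]; print(q)
s=monitor.sense(); T=R.from_quat(s['ee_rot'])
def corners(tag,pts):
    g=cv2.cvtColor(cv2.imread(f'pics/{tag}.png'),cv2.COLOR_BGR2GRAY); p=np.array(pts,np.float32).reshape(-1,1,2)
    return cv2.cornerSubPix(g,p,(4,4),(-1,-1),(3,50,.01))[:,0]
Q=corners('w2',[(232,112),(332,106),(333,269),(243,272)]); print(Q)
def nest(tag,obs):
    g,_=heldboard(tag,obs); r=least_squares(lambda p:g([p[0],p[1],0,p[2]]),[.505,.087,.1]); return r.x,r.fun.round(2)
B2={(.073,.042,.008):Q[0],(.073,-.042,.008):Q[1],(-.073,-.042,.008):Q[2],(-.073,.042,.008):Q[3],(.042,.02,.0224):(258.3,147.3),(-.042,.02,.0224):(263.7,246.7)}
x,f=nest('w2',B2); print('nest w2',x,np.degrees(x[2]),f)
Q6=corners('w6',[(209,110),(351,111),(229,151),(329,151)]); print(Q6)
B6={(.073,.042,.008):Q6[0],(.073,-.042,.008):Q6[1],(.05,.028,.0224):Q6[2],(.05,-.028,.0224):Q6[3]}
x,f=nest('w6',B6); print('nest w6',x,np.degrees(x[2]),f)
hole=blob('w6',(225,184),'hole')[0]; pad=blob('w6',(282,244),'white',10)[0]; C=corners('w6',[(203,164),(350,164)]); print(hole,pad,C)
g,_=heldboard('w6',{(.042,.02,.0109):hole,(.018,-.002,.0109):pad,(.05,.028,.0109):C[0],(.05,-.028,.0109):C[1]})
a=least_squares(g,[.5,.087,.07,.1]); print('D',a.x,np.degrees(a.x[3]),a.fun.round(2)); print(s['ee_pos'],np.degrees(np.arctan2(*T.as_matrix()[[1,0],0])))
E
```

```text
(233, 106, 100, 166)
[[321. 106.]
 [332. 123.]
 [332. 260.]
 [321. 268.]
 [253. 271.]
 [243. 262.]
 [233. 121.]
 [240. 109.]]
[[230.78377 110.30581]
 [331.21555 104.53579]
 [333.      269.     ]
 [243.      272.     ]]
nest w2 [0.50481222 0.08586049 0.10939539] 6.267894067706446 [-0.98 -1.01  1.11 -0.23  0.47  0.44 -0.41  1.49 -0.36  0.06  0.19 -0.28]
[[207.51474 110.5531 ]
 [350.49048 109.43773]
 [228.6572  150.45813]
 [328.80673 150.55023]]
nest w6 [0.50458417 0.0857704  0.10807833] 6.192432233830359 [-1.49 -1.06  0.93 -0.47 -0.43  1.05  0.95  0.59]
[224.53603604 183.86936937] [281.53867403 243.66850829] [[201.22067 166.37793]
 [348.9638  162.8279 ]]
D [0.504928   0.0870376  0.07277689 0.12095748] 6.9303529929417955 [-0.7   1.63  0.11 -0.34  0.59 -1.19 -0.01 -0.1 ]
[0.50591478 0.08705112 0.24784131] 5.969698647512782
```

```bash
python3 -m inch '-0.05 -0.12 -1 0 0 0 0.4;0 0 -1 0 0 0 0.4;0 0 -0.8 0 0 0 0.4;0 0 -0.4 0 0 0 0.4;0 0 0 0 0 0 0.4;0 0 0 0 0 0 0.4'
python3 - <<'E'
from h import *
from cell import monitor
snap('wrist','w7'); im=cv2.imread('pics/w7.png'); h=cv2.cvtColor(im,cv2.COLOR_BGR2GRAY); hs=im.astype(int)
print(h[172:196,212:238]); print((hs.max(2)-hs.min(2))[172:196,212:238]); print(monitor.sense()['ee_pos'])
E
```

```text
t: 8.25
ee_pos: [0.5055, 0.0851, 0.2158]
ee_rot: [0.999, 0.051, 0.0, -0.0]
force: [0.1, 0.1, -1.2]
opening: 0.0529
finger_force: 63.0
[[125 126 123 123 122 124 121 119 123 120 124 124 122 129 131 130 134 129
  135 140 131 137 140 140 143 141]
 [126 125 123 122 126 122 122 124 121 124 122 127 124 124 128 129 133 130
  134 131 136 137 137 139 141 138]
 [129 124 123 121 123 120 123 124 121 119 123 128 123 127 127 128 131 132
  134 134 136 136 139 139 138 141]
 [126 123 125 126 127 123 125 119 122 120 122 125 125 123 127 129 129 131
  132 129 134 138 136 136 137 142]
 [124 125 126 122 122 122 120 123 122 113 107 109 106 105 110 115 127 136
  132 133 130 134 137 141 137 136]
 [126 125 121 116 119 124 121 111 104 107 103 107 119 124 124 104 105 120
  130 130 132 129 134 135 135 135]
 [125 121 123 119 125 117 115 110 104 111 105 111 130 137 141 146 116 111
  116 133 134 136 134 135 134 137]
 [126 125 124 124 119 115 109 108 108 107 110 111 113 151 197 189 151 124
  114 117 132 133 131 132 135 136]
 [125 125 125 118 115 106 110 102 106 109 107 104 109 141 201 194 165 118
  119 114 120 130 13
[... 2978 characters left out ...]

 [48 51 52 53 49 55 33 28 35 37 33 36 34 38 39 34 34 34 35 35 30 39 57 48
  51 50]
 [49 47 48 53 53 52 50 31 29 39 37 36 35 38 38 38 36 36 35 29 36 48 52 53
  54 52]
 [49 49 48 52 49 50 52 48 28 29 32 37 36 37 39 39 40 30 34 33 45 55 56 51
  54 50]
 [48 48 50 50 51 53 53 51 51 37 29 26 29 28 27 24 22 27 40 49 56 53 55 54
  53 52]
 [49 49 48 49 35 54 54 56 54 53 52 42 34 33 32 41 44 42 51 58 55 53 52 51
  52 52]
 [47 52 51 50 33 55 55 58 54 57 55 50 51 52 48 45 50 51 59 60 54 56 55 51
  58 54]
 [48 47 48 51 50 54 54 55 52 57 58 57 57 58 54 60 61 61 57 59 58 54 55 56
  54 52]
 [47 48 51 51 54 53 55 55 56 58 58 56 59 58 58 57 57 55 56 60 58 58 55 58
  52 56]]
[0.50549368 0.08513639 0.21593368]
```

```bash
python3 - <<'E'
from h import *
from cell import monitor
c=load('w7'); s=monitor.sense(); T=R.from_quat(s['ee_rot']); yaw=np.arctan2(*T.as_matrix()[[1,0],0]); print(np.degrees(yaw))
pad=blob('w7',(282,244),'white',10)[0]; print(pad)
O=s['ee_pos']+T.apply([-.0004,-.0003,.1740])
for dy in (0,.2,.3):
  Rz=R.from_euler('z',yaw+np.radians(dy)); print(dy,O.round(4),'hole top',proj(c,O+Rz.apply([.042,.02,.0109])).round(1),'pad',proj(c,O+Rz.apply([.018,-.002,.0109])).round(1))
P=O+Rz.apply([.042,.02,0]); 
for z in (.0429,.040,.035,.0249): print('pin',z,proj(c,[P[0],P[1],z]).round(1), 'dx+1mm',proj(c,[P[0]+.001,P[1],z]).round(1))
# pin seen through hole
im=cv2.imread('pics/w7.png').astype(int); sat=im.max(2)-im.min(2)
m=(sat[172:196,212:238]<20); v,u=np.nonzero(m); print(u.mean()+212,v.mean()+172,m.sum())
n=R.from_euler('z',.1085); N=np.array([.5047,.0858,0])
print('D-N mm',n.inv().apply(O-N)*1e3); print('pin from nest est',proj(c,N+n.apply([.042,.02,.0429])).round(1))
E
```

```text
5.902488403561481
[281.55096419 243.69421488]
0 [0.5051 0.0854 0.0419] hole top [[224.4 183.8]] pad [[281.6 243. ]]
0.2 [0.5051 0.0854 0.0419] hole top [[224.  183.9]] pad [[281.5 243. ]]
0.3 [0.5051 0.0854 0.0419] hole top [[223.8 184. ]] pad [[281.4 242.9]]
pin 0.0429 [[227.4 179.8]] dx+1mm [[227.5 177.4]]
pin 0.04 [[228.3 178.6]] dx+1mm [[228.5 176.3]]
pin 0.035 [[229.9 176.8]] dx+1mm [[230.  174.5]]
pin 0.0249 [[232.7 173.3]] dx+1mm [[232.8 171.2]]
227.06896551724137 179.68965517241378 29
D-N mm [ 0.39989832 -0.44284059 41.93351466]
pin from nest est [[226.3 180.8]]
```

The pin tip shows through the front hole at about (226.5,179.5), against (227.4,179.8) predicted for perfect alignment, so it's within 0.5 mm. I lower slowly.

```bash
python3 -m inch '-0.02 0.04 -0.3 0 0 0.2 0.4;0 0 -0.3 0 0 0 0.4;0 0 -0.3 0 0 0 0.4;0 0 -0.2 0 0 0 0.4;0 0 0 0 0 0 0.4'
python3 -m inch '0 0 -0.2 0 0 0 0.4;0 0 -0.2 0 0 0 0.4;0 0 0 0 0 0 0.4'
python3 -m inch '0 0 -0.1 0 0 0 0.4;0 0 -0.1 0 0 0 0.4;0 0 0 0 0 0 0.4'
```

```text
t: 8.93
ee_pos: [0.5051, 0.0855, 0.2045]
ee_rot: [0.999, 0.053, -0.0, 0.0]
force: [-1.3, 0.4, 0.5]
opening: 0.053
finger_force: 63.0
t: 9.3
ee_pos: [0.5051, 0.0855, 0.2005]
ee_rot: [0.999, 0.053, -0.0, -0.0]
force: [0.0, 0.5, -0.5]
opening: 0.0531
finger_force: 63.0
t: 9.68
ee_pos: [0.5052, 0.0855, 0.1987]
ee_rot: [0.999, 0.053, 0.0, -0.0]
force: [-0.7, 0.3, -0.0]
opening: 0.0531
finger_force: 63.0
```

```bash
python3 -m inch '0 0 -0.05 0 0 0 0.4;0 0 0 0 0 0 0.4'
python3 -m inch '0 0 -0.05 0 0 0 0.4;0 0 0 0 0 0 0.4'
python3 -m inch '0 0 -0.05 0 0 0 0.4;0 0 0 0 0 0 0.4'
```

```text
t: 9.93
ee_pos: [0.5052, 0.0855, 0.1983]
ee_rot: [0.999, 0.053, 0.0, -0.0]
force: [0.0, 0.1, 2.3]
opening: 0.0533
finger_force: 63.1
t: 10.18
ee_pos: [0.5052, 0.0855, 0.1982]
ee_rot: [0.999, 0.053, 0.0, -0.0]
force: [-2.3, -0.3, 12.5]
opening: 0.0527
finger_force: 63.9
t: 10.42
ee_pos: [0.5052, 0.0855, 0.198]
ee_rot: [0.999, 0.053, 0.0, -0.0]
force: [-4.4, -0.2, 21.9]
opening: 0.0533
finger_force: 64.6
```

Contact comes at TCP z 0.1982, and full seating was expected at 0.1981. I relax the push and open.

```bash
python3 -m inch '0 0 0.1 0 0 0 0.4;0 0 0 0 0 0 0.5;0 0 0 0 0 0 0.65;0 0 0 0 0 0 0.8;0 0 0 0 0 0 0.8;0 0 0 0 0 0 0.8;0 0 0 0 0 0 0.8'
python3 -m inch '0 0 2 0 0 0 0.8;0 0 3 0 0 0 0.8;0 -0.5 4 0 0 0 0.8;0 -3 2 0 0 0 0.8;0 -3 1 0 0 0 1;0 0 0 0 0 0 1;0 0 0 0 0 0 1'
python3 - <<'E'
from h import *
from cell import monitor
c=snap('wrist','w8'); snap('scene','s8'); t=snap('top','t8')
N=np.array([.5047,.0858,.0249]); n=R.from_euler('z',.1085)
for l,p in (('pad',[.018,-.002,.0109]),('hole+',[.042,.02,.0109]),('hole-',[-.042,.02,.0109])): print(l,proj(load('w8'),N+n.apply(p)).round(1), proj(load('s8'),N+n.apply(p)).round(1))
R1=np.array([.4967,-.1303,0]); print('rest w8',proj(load('w8'),R1).round(), 'rest mouth',proj(load('w8'),R1+[0,0,.064]).round())
a=cv2.imread('pics/w8.png'); b=cv2.imread('pics/s8.png')[120:200,330:430]
out=np.zeros((600,560,3),np.uint8); out[:320]=a[40:360]; out[320:600,:350]=cv2.resize(b,None,fx=3.5,fy=3.5,interpolation=cv2.INTER_CUBIC)
w=cv2.imread('pics/t8.png')[205:265,380:440]; out[320:530,350:560]=cv2.resize(w,None,fx=3.5,fy=3.5,interpolation=cv2.INTER_CUBIC); cv2.imwrite('pics/c8.png',out)
E
```

```text
t: 11.3
ee_pos: [0.5052, 0.0855, 0.1982]
ee_rot: [0.999, 0.053, -0.0, -0.0]
force: [-0.7, -0.6, 0.7]
opening: 0.0682
finger_force: 0.0
t: 12.18
ee_pos: [0.505, 0.0207, 0.318]
ee_rot: [0.999, 0.053, -0.0, -0.0]
force: [0.8, 0.5, -0.1]
opening: 0.0855
finger_force: 0.0
pad [[190.8 178.2]] [[314.7 193.1]]
hole+ [[158.4 145.2]] [[301.5 194. ]]
hole- [[167.9 255. ]] [[330.4 209.9]]
rest w8 [[447. 227.]] rest mouth [[489. 254.]]
```

View pics/c8.png

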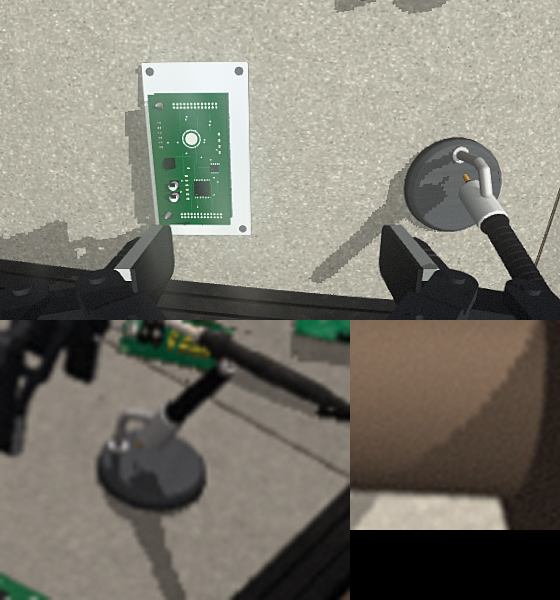

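The daughter is seated: the pad appears at (191,178), predicted (190.8,178.2). The probe's base is near (453,223), and the grip leans right and down in the picture, which is toward -y,-x. I take two more wrist views of it.

```bash
python3 -m inch '0 -5 0.8 0 0 0 1;0 -5 0.8 0 0 0 1;0 -4 0.5 0 0 0 1;0 0 0 0 0 0 1;0 0 0 0 0 0 1'
python3 -c "
from h import *
snap('wrist','w9')"
python3 -m inch '0 -5 0.5 0 0 0 1;-1 -5 0.5 0 0 0 1;-1 -3 0 0 0 0 1;0 0 0 0 0 0 1;0 0 0 0 0 0 1'
python3 - <<'E'
from h import *
snap('wrist','w10')
b=[np.array([.497,-.13,0])+p for p in ([0,0,0],[-.04,-.04,.08])]
out=np.zeros((600,800,3),np.uint8)
for k,tg in enumerate(('w9','w10')):
    q=proj(load(tg),np.array(b)); u,v=q.mean(0).astype(int); u0=np.clip(u-100,0,360); v0=np.clip(v-150,0,120); print(tg,u0,v0,q.round())
    out[:600,400*k:400*k+400]=cv2.resize(cv2.imread(f'pics/{tg}.png')[v0:v0+300,u0:u0+200],None,fx=2,fy=2,interpolation=cv2.INTER_CUBIC)
cv2.imwrite('pics/c10.png',out)
E
```

```text
t: 12.95
ee_pos: [0.505, -0.1189, 0.3388]
ee_rot: [0.999, 0.053, -0.0, -0.0]
force: [-0.7, -0.0, 0.2]
opening: 0.0855
finger_force: 0.0
t: 13.62
ee_pos: [0.4854, -0.2483, 0.3489]
ee_rot: [0.999, 0.054, -0.0, -0.0]
force: [0.3, 1.1, 0.0]
opening: 0.0852
finger_force: 0.0
w9 214 97 [[288. 205.]
 [340. 290.]]
w10 58 54 [[151. 167.]
 [166. 242.]]
```

View pics/c10.png

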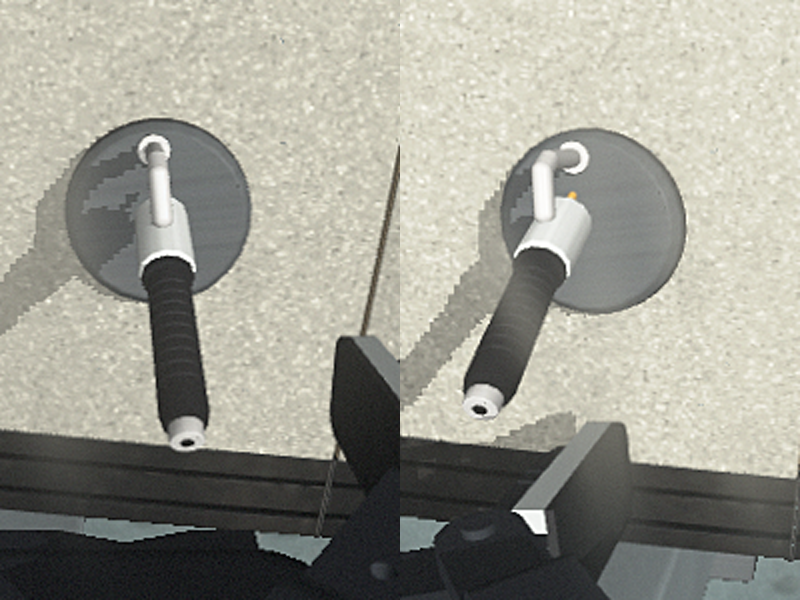

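Pixels as (u,v) in full images. In w9 the cap end is (307.5,317.5), the collar about (298,231), and the base top centre about (293,201.5). In w10 the cap end is (99,258.5), the collar about (129.5,185), and the base about (155,164).

```bash
python3 - <<'E'
from h import *
a,b=load('w9'),load('w10')
cap=tri([(a,(307.5,317.5)),(b,(99,258.5))]); col=tri([(a,(298,231)),(b,(129.5,185))]); base=tri([(a,(293.3,201.5)),(b,(154.8,164))])
print('cap',cap,'col',col,'base',base)
d=cap[0]-col[0]; print(np.linalg.norm(d), d/np.linalg.norm(d), np.degrees(np.arccos(d[2]/np.linalg.norm(d))),'lean',np.degrees(np.arctan2(d[1],d[0])))
# model fit: rest x,y,yaw ; cap end, base top centre
Bp=onz(a,[(293.3,201.5)],.012)[0],onz(b,[(154.8,164)],.012)[0]; print(Bp)
t=.42
def pts(p):
    r=R.from_euler('z',p[2]); ax=np.array([-np.sin(t),0,np.cos(t)])
    return np.array([p[0],p[1],0])+r.apply([[0,0,.012],np.array([-.008,0,.064])+.07*ax,np.array([-.008,0,.064])+.002*ax])
W=np.array([.5,.5,1,1,.7,.7])
f=lambda p:np.r_[(proj(a,pts(p))-[(293.3,201.5),(307.5,317.5),(298,231)]).ravel()*W,(proj(b,pts(p))-[(154.8,164),(99,258.5),(129.5,185)]).ravel()*W]
s=least_squares(f,[.497,-.13,.5]); print(s.x,np.degrees(s.x[2]),s.fun.round(1)); 
r=R.from_euler('z',s.x[2]); ax=r.apply([-np.sin(t),0,np.cos(t)]); cen=np.r_[s.x[:2],0]+r.apply([-.008,0,.064])
print('collar',cen,'axis',ax,'cap',cen+.07*ax)
# plumb axis direction (rot vector 24deg) & TCP for grasp at z=.042
u=np.cross([0,0,1],ax); u/=np.linalg.norm(u); print('rotvec unit',u)
for zz in (.042,.15): print('TCP',zz,cen+ax*(zz+.1547))
E
```

```text
cap (array([ 0.4586935 , -0.14200156,  0.12397659]), np.float64(0.06028511786207051)) col (array([ 0.49235487, -0.13574717,  0.06211446]), np.float64(0.281681510297531)) base (array([ 0.50054541, -0.13414432,  0.00125304]), np.float64(0.22323043451546282))
0.07070451657455278 [-0.47608521 -0.08845812  0.87493888] 28.962257449417425 lean -169.4742953520161
(array([ 0.50312893, -0.13336965,  0.012     ]), array([ 0.50207578, -0.13773942,  0.012     ]))
[ 0.49836531 -0.13550247  0.18987443] 10.879003364351211 [ 0.9  2.8  2.1 -1.9  1.2  3.8 -1.3  2.  -2.7 -3.4 -0.1  3. ]
collar [ 0.49050909 -0.13701235  0.064     ] axis [-0.40043216 -0.07695891  0.91308894] cap [ 0.46247884 -0.14239947  0.12791623]
rotvec unit [ 0.18873558 -0.98202794  0.        ]
TCP 0.042 [ 0.41174409 -0.15215017  0.24360459]
TCP 0.15 [ 0.36849741 -0.16046173  0.3422182 ]
```

```bash
python3 - <<'E'
from h import *
a,b=load('w9'),load('w10'); t=.42
def pts(p):
    r=R.from_euler('z',p[2]); ax=np.array([-np.sin(t),0,np.cos(t)])
    return np.array([p[0],p[1],-p[3]])+r.apply([[0,0,.012],np.array([-.008,0,.064])+.07*ax,np.array([-.008,0,.064])+.002*ax])
W=np.array([.3,.3,1,1,.5,.5])
f=lambda p:np.r_[(proj(a,pts(p))-[(293.3,201.5),(307.5,317.5),(298,231)]).ravel()*W,(proj(b,pts(p))-[(154.8,164),(99,258.5),(129.5,185)]).ravel()*W]
s=least_squares(f,[.497,-.13,.2,0]); print(s.x.round(4),np.degrees(s.x[2]),s.fun.round(1))
r=R.from_euler('z',s.x[2]); ax=r.apply([-np.sin(t),0,np.cos(t)]); cen=np.r_[s.x[:2],0]+r.apply([-.008,0,.064]); cap=cen+.07*ax
print('collar',cen,'ax',ax,'cap',cap)
# straight from cap triangulation, cap z .1279
c=np.array([.4587,-.142,.1279]); print('grasp z=.044 from cap',c-.026*ax,' from fit',cen+.044*ax)
E
```

```text
[ 0.4965 -0.1353  0.188   0.0023] 10.77179157029613 [ 0.3  2.1  0.8 -1.3  0.4  3.4 -0.6  1.7 -1.2 -2.   0.4  3. ]
collar [ 0.48868857 -0.1367831   0.064     ] ax [-0.40057546 -0.07620948  0.91308894] cap [ 0.46064828 -0.14211777  0.12791623]
grasp z=.044 from cap [ 0.46911496 -0.14001855  0.10415969]  from fit [ 0.47106325 -0.14013632  0.10417591]
```

```bash
python3 -m inch '-0.5 3.6 0 0 0 1.6 1;-0.5 3.6 0 0 0 1.6 1;-0.5 3.6 0 0 0 1.5 1;0 0 -3 0 0 0 1;0 0 -3 0 0 0 1;0 0 -2 0 0 0 1;0 0 -1 0 0 0 1;0 0 0 0 0 0 1;0 0 0 0 0 0 1'
python3 -c "
from h import *
snap('wrist','w11'); snap('scene','s11')
c=load('w11')
from cell import monitor
s=monitor.sense(); G=s['ee_pos']+R.from_quat(s['ee_rot']).apply([0,0,.1547]); print(G, s['force'])
print('cap pred',proj(c,[.4597,-.1421,.1256]),'collar',proj(c,[.4887,-.1368,.062]))
im=cv2.imread('pics/w11.png'); cv2.imwrite('pics/c11.png',im)
h=cv2.cvtColor(im,cv2.COLOR_BGR2GRAY)
# dark grip run per row
for v in range(190,400,14):
    r=h[v]; print(v,''.join('#' if x<60 else ('+' if x<120 else '.') for x in r[180:400:3]))
"
```

```text
t: 14.8
ee_pos: [0.4705, -0.1413, 0.2599]
ee_rot: [0.996, 0.094, 0.0, 0.0]
force: [0.3, 0.1, 0.3]
opening: 0.0853
finger_force: 0.0
[ 0.47063578 -0.14158502  0.1052326 ] [-0.00728961  0.08981251 -0.53635742]
cap pred [[273.82418706 349.26036292]] collar [[274.98326284 217.4046671 ]]
190 ...........++++++++++++++.............++++++++++++++......................
204 .............++++++++++++..++##+####...++++++++++++.......................
218 ................++.+++++++++++####+###+++++++++...........................
232 ......................++++++++++++###++++.................................
246 ..........................++++#######.....................................
260 .........................++++++#++++#+....................................
274 .........................+++++++#+####.............................+####+.
288 .........................++++###+#####.............................#######
302 .........................+++##++######.............................#######
316 ........................#+############..............................######
330 ################++++++..+##+......+###..............................++####
344 ##########################+........++###########+..................+....+#
358 ##################################################+#+############+########
372 +++#############################################################+#########
386 ##########################################################################
```

The probe is centred between the fingers (u about 274 along its length, and the image centre is 276). I close the gripper.

```bash
python3 -m inch '0 0 0 0 0 0 0.6;0 0 0 0 0 0 0.3;0 0 0 0 0 0 0.1;0 0 0 0 0 0 0.1;0 0 0 0 0 0 0.1;0 0 0 0 0 0 0.1'
python3 -m inch '0 0 0 0 0 0 0.1;0 0 0 0 0 0 0.1'
```

```text
t: 15.65
ee_pos: [0.4701, -0.1415, 0.2592]
ee_rot: [0.996, 0.094, -0.0, 0.0]
force: [-1.5, -1.7, 1.9]
opening: 0.0146
finger_force: 58.4
t: 15.9
ee_pos: [0.4701, -0.1415, 0.2592]
ee_rot: [0.996, 0.094, -0.0, -0.0]
force: [-0.5, -1.4, 1.5]
opening: 0.0148
finger_force: 58.4
```

```bash
python3 -m inch '-0.4 -0.08 0.91 0 0 0 0.1;-0.6 -0.11 1.37 0 0 0 0.1;-0.6 -0.11 1.37 0 0 0 0.1;-0.6 -0.11 1.37 0 0 0 0.1;-0.6 -0.12 1.37 0 0 0 0.1;0 0 0 0 0 0 0.1;0 0 0 0 0 0 0.1'
python3 -m inch '0 0 2 0 0 0 0.1;0 0 2 0 0 0 0.1;0 0 0 0 0 0 0.1'
```

```text
t: 16.77
ee_pos: [0.4422, -0.1468, 0.3231]
ee_rot: [0.996, 0.094, 0.0, 0.0]
force: [0.5, 0.4, -0.7]
opening: 0.0148
finger_force: 58.4
t: 17.15
ee_pos: [0.4426, -0.1469, 0.3636]
ee_rot: [0.996, 0.094, 0.001, 0.0]
force: [0.6, 0.1, -0.8]
opening: 0.0146
finger_force: 58.5
```

```bash
python3 -m inch '2.4 4 0 -0.75 3.93 0 0.1;2.4 4 0 -0.75 3.93 0 0.1;2.4 4.1 0 -0.75 3.93 0 0.1;2.4 4.1 0 -0.75 3.93 0 0.1;2.3 4.1 0 -0.75 3.93 0 0.1;2.3 4.1 0 -0.75 3.93 0 0.1;0 0 0 0 0 0 0.1;0 0 -1 0 0 0 0.1;0 0 -1 0 0 0 0.1;0 0 0 0 0 0 0.1;0 0 0 0 0 0 0.1'
python3 - <<'E'
from h import *
from cell import monitor
s=monitor.sense(); T=R.from_quat(s['ee_rot']); c=snap('wrist','w12'); sc=snap('scene','s12'); tp=snap('top','t12')
G=s['ee_pos']+T.apply([0,0,.1547]); tip=G-[0,0,.094]; print(s['ee_pos'],'tz',T.apply([0,0,1]),'G',G,'tip',tip)
for n,q in (('w12',load('w12')),('s12',load('s12')),('t12',load('t12'))):
    print(n,'tip',proj(q,tip).round(1),'nose',proj(q,tip+[0,0,.014]).round(1),'collar',proj(q,tip+[0,0,.052]).round(1),'cap',proj(q,tip+[0,0,.12]).round(1),'pad',proj(q,[.5228,.0858,.0358]).round(1))
q=load('w12'); u,v=proj(q,tip)[0].astype(int); im=cv2.imread('pics/w12.png'); g=cv2.cvtColor(im,cv2.COLOR_BGR2GRAY)
for r in range(v-40,v+100,4): print(r,' '.join('%3d'%x for x in g[r,max(u-45,0):u+45:3]))
print('hsv sat');h=im.astype(int);h=h.max(2)-h.min(2)
for r in range(v-40,v+50,4): print(r,' '.join('%3d'%x for x in h[r,max(u-45,0):u+45:3]))
E
```

```text
t: 18.52
ee_pos: [0.5841, 0.0967, 0.3432]
ee_rot: [0.974, 0.092, -0.207, 0.02]
force: [-0.7, 0.0, -0.1]
opening: 0.0143
finger_force: 58.6
[0.58405599 0.09672842 0.34323416] tz [-0.39957521 -0.07595494 -0.9135483 ] G [0.5222417  0.08497819 0.20190824] tip [0.5222417  0.08497819 0.10790824]
w12 tip [[277.  167.5]] nose [[277.1 180.5]] collar [[277.2 224. ]] cap [[277.6 355.9]] pad [[275.9 117.3]]
s12 tip [[317. 172.]] nose [[317.4 167.7]] collar [[318.6 155.6]] cap [[320.7 132.3]] pad [[314.7 193.1]]
t12 tip [[324.9 218.8]] nose [[325.4 218.6]] collar [[326.9 217.8]] cap [[329.8 216.2]] pad [[322.  219.9]]
127 227 232 126 129 125 125 122 117 112 116 114 113 115 115 101  99 108 112 109 115 118 118 106 246 114  97 255 255 255 255
131 230 234 131 128 125 122 120 119 119 114 112 120 109 102 111 114 111 110 114 113 116 119 107 250 119 161 255 255 255 252
135 229 230 127 131 131 104  85  81  75 117 112 126 110 112 106 118 110 203 111 112 110 114 111 115 119 247 255 255 255 218
139 227 233 130 133 109 109  85  80  75 119 112 126 109 110 115 110 113 106 111 109 101 108 111 116 114 255 255 255
[... 6012 characters left out ...]
  10  13   8   8   7   7   7  10  12  17  17  17  17  19  16  13  19  12  17  15
199  16  19  16  22  17  16  16  15  21  16  14   9   4   4   4   2   3   4  11  16  19  11  15  12  12  19  13  19  16  16
203  19  21  17  16  19  21  17  18  19  21  10   4   4   7   5   3   1   6   6   3  14  16  21  19  13  20  12  12  13  11
207  14  18  19  19  17  15  21  14  18   6   8   3   5   8   5   4   5   3   3   5   6  21  16  21  15  19  15  22  13  19
211  19  12  14  18  18  19  19  17  20   6   6   3   4   7   7   4   2   1   2   5   4  14  20  18  23  17  15  16  18  17
215  20  15  20  18  19  21  15  17   7   7   6   7   7   1   3   3   4   3   2   1   4   5  20  16  12  12  19  11  12  15
```

```bash
python3 - <<'E'
from h import *
im=cv2.imread('pics/w12.png').astype(int)
print('col 276 (row:b,g,r)',[(v,*im[v,276]) for v in range(140,216,2)])
print('gold rows', [(v,[u for u in range(262,292) if im[v,u].max()-im[v,u].min()>100 and im[v,u,2]>im[v,u,1]]) for v in range(140,172,2)])
b=cv2.imread('pics/s12.png'); print('scene rows, u 296..340')
g=cv2.cvtColor(b,cv2.COLOR_BGR2GRAY)
for v in range(140,200,2): print(v,' '.join('%3d'%x for x in g[v,300:336]))
E
```

```text
col 276 (row:b,g,r) [(140, np.int64(90), np.int64(142), np.int64(56)), (142, np.int64(84), np.int64(139), np.int64(53)), (144, np.int64(90), np.int64(141), np.int64(57)), (146, np.int64(87), np.int64(138), np.int64(54)), (148, np.int64(90), np.int64(140), np.int64(55)), (150, np.int64(91), np.int64(143), np.int64(61)), (152, np.int64(75), np.int64(129), np.int64(39)), (154, np.int64(107), np.int64(177), np.int64(162)), (156, np.int64(88), np.int64(190), np.int64(236)), (158, np.int64(92), np.int64(192), np.int64(235)), (160, np.int64(96), np.int64(206), np.int64(252)), (162, np.int64(84), np.int64(154), np.int64(193)), (164, np.int64(88), np.int64(199), np.int64(246)), (166, np.int64(146), np.int64(142), np.int64(138)), (168, np.int64(165), np.int64(171), np.int64(170)), (170, np.int64(179), np.int64(185), np.int64(183)), (172, np.int64(177), np.int64(185), np.int64(185)), (174, np.int64(178), np.int64(182), np.int64(183)), (176, np.int64(179), np.int64(184), np.int64(185)), (178, np.int64(183), np.int64(188), np.int64(186)), (180, np.int64(181), np.int64(189), np.int64(189)), (182, 
[... 4905 characters left out ...]
  92  70  69  71  72  73  72  76  71  71  68  73  85  93  79  72  79  92 111 130 138 137 136 136 136 140 142
192  96  74  64  69  80  77  71  68  72  77  70  69  86 140 205 203 168  91  76  69  69  70  71  71  67  49  47  57  76  85  99 116 128 132 137 140
194  59  70  49  57  66  70  68  69  68  68  67  77 109 150 172 173 163 125  78  74  81  90  73  75  81  66  69  91  85  87  92  74  76  92 110 126
196  54  58  65  68  68  65  69  70  67  68  68  68  76  91  75  76  78  92  77  74  72  71  71  74  73  70  82  94  72  56  67  73  75  75  73  73
198  43  45  38  34  44  60  70  79  88 115  69  69  69  71  69  63  50  56  67  71  80  91  73  70  78  96  72  47  32  31  33  45  63  75  75  72
```

```bash
python3 - <<'E'
from h import *
from cell import monitor
w,s=load('w12'),load('s12')
print('tip',tri([(w,(276,153.5)),(s,(314.4,171.3))]))
G=np.array([.5222,.0850,.2019]); c0=G-[0,0,.094]
U=[(w,(276,153.5),(0,0,0)),(w,(276,165.5),(.0055,0,.014)),(w,(276,197.2),(.010,0,.050)),(s,(314.4,171.3),(0,0,0)),(s,(316.6,156),(0,0,.052))]
def f(p):  # tip x,y,z, tilt about y (rx) , about x
    r=R.from_rotvec([p[4],p[3],0]); return np.hstack([(proj(c,p[:3]+r.apply(o))[0]-u) for c,u,o in U])
q=least_squares(f,np.r_[c0,0,0]); print(q.x.round(4),q.fun.round(1), 'expected',c0, 'axis at G dev')
r=R.from_rotvec([q.x[4],q.x[3],0]); print('axis pt at G height',q.x[:3]+r.apply([0,0,.094])-G)
# pad from w8 & w12/scene s8
p8=blob('w8',(191,178),'white',8)[0]; print('pad w8',p8,onz(load('w8'),[p8],.0358)); print('pad scene',onz(load('s8'),[(314.5,192.9)],.0358)); print(tri([(load('w8'),p8),(load('s8'),(314.5,192.9))]))
# wrist pad w12: white blob
im=cv2.imread('pics/w12.png').astype(int); m=((im.min(2)>170)&(im.max(2)-im.min(2)<30)).astype(np.uint8)[90:160,250:330]; n,l,st,ce=cv2.connectedComponentsWithStats(m)
print([(ce[i]+[250,90],st[i]) for i in range(1,n) if st[i,4]>20])
E
```

```text
tip (array([0.5297934 , 0.08648423, 0.10572788]), np.float64(1.110026161989954))
[ 0.5289  0.0871  0.1064 -0.073  -0.0201] [-0.4  2.6  0.6 -3.5 -0.1  1.  -0.2  0.3  0.   0.2] expected [0.5222 0.085  0.1079] axis at G dev
axis pt at G height [-0.00012732  0.00398137 -0.00180227]
pad w8 [190.82905983 178.56410256] [[0.52252609 0.08575896 0.0358    ]]
pad scene [[0.52365045 0.08551481 0.0358    ]]
(array([0.52295859, 0.08582003, 0.03651145]), np.float64(0.5288683446811422))
[(array([318.72413793, 127.29141312]), array([  54,    0,   26,   70, 1479], dtype=int32)), (array([274.50980392, 114.84313725]), array([17, 19, 18, 17, 51], dtype=int32)), (array([276.43902439, 117.77235772]), array([ 20,  22,  15,  14, 123], dtype=int32))]
```

The probe leans a residual of about 0.07 rad and its tip sits 6 mm forward. I correct this by another 4° of turn and re-measure.

```bash
python3 -m inch '0.5 0.1 0 -0.38 1.97 0 0.1;0.5 0.1 0 -0.37 1.96 0 0.1;0 0 -1 0 0 0 0.1;0 0 -1 0 0 0 0.1;0 0 -1 0 0 0 0.1;0 0 0 0 0 0 0.1;0 0 0 0 0 0 0.1'
cat > m.py <<'E'
import sys
from h import *
from cell import monitor
tag=sys.argv[1]; snap('wrist','w'+tag); snap('scene','s'+tag); s=monitor.sense(); T=R.from_quat(s['ee_rot']); G=s['ee_pos']+T.apply([0,0,.1547]); print(s['ee_pos'],s['force'],'G',G)
w,sc=load('w'+tag),load('s'+tag); tip=G-[0,0,.0955]; u,v=proj(w,tip)[0].round().astype(int); print('pred tip',u,v,proj(sc,tip).round(1),'pad',proj(w,[.5228,.0858,.0358]).round(1))
im=cv2.imread(f'pics/w{tag}.png').astype(int); st=im.max(2)-im.min(2)
print([(r,*[int(x) for x in im[r,u]]) for r in range(v-26,v+50,2)])
for r in range(v-24,v+34,3):
    gold=np.nonzero((st[r,u-20:u+20]>95)&(im[r,u-20:u+20,2]>im[r,u-20:u+20,1]))[0]; gray=np.nonzero((st[r,u-20:u+20]<14))[0]
    print(r,'gold',gold.min(initial=99)+u-20,gold.max(initial=-1)+u-20,len(gold),'gray',gray.min(initial=99)+u-20,gray.max(initial=-1)+u-20,len(gray))
g=cv2.cvtColor(cv2.imread(f'pics/s{tag}.png'),cv2.COLOR_BGR2GRAY); a,b=proj(sc,tip)[0].round().astype(int)
for r in range(b-24,b+10): print(r,' '.join('%3d'%x for x in g[r,a-14:a+14]))
E
python3 m.py 13
```

```text
t: 19.55
ee_pos: [0.5942, 0.0992, 0.3132]
ee_rot: [0.966, 0.091, -0.241, 0.023]
force: [1.0, 0.5, -0.4]
opening: 0.0146
finger_force: 58.5
[0.59427367 0.09923955 0.3134613 ] [ 0.11782942  0.18057738 -0.31884688] G [0.52300348 0.08563116 0.17683238]
pred tip 277 157 [[315.9 180. ]] pad [[276.7 120.1]]
[(131, 83, 136, 53), (133, 86, 137, 54), (135, 89, 140, 53), (137, 88, 141, 53), (139, 88, 140, 54), (141, 87, 139, 49), (143, 87, 140, 53), (145, 89, 139, 54), (147, 85, 135, 50), (149, 87, 137, 51), (151, 87, 140, 54), (153, 90, 142, 49), (155, 90, 187, 227), (157, 84, 193, 241), (159, 84, 196, 242), (161, 61, 105, 129), (163, 91, 194, 244), (165, 87, 193, 242), (167, 152, 155, 150), (169, 164, 169, 168), (171, 170, 177, 177), (173, 176, 180, 179), (175, 172, 180, 178), (177, 176, 183, 182), (179, 178, 181, 182), (181, 175, 183, 183), (183, 179, 185, 186), (185, 182, 187, 188), (187, 182, 191, 190), (189, 186, 191, 192), (191, 186, 190, 193), (193, 184, 191, 190), (195, 186, 191, 192), (197, 210, 215, 216), (199, 49, 55, 51), (201, 54, 60, 55), (203, 76, 76, 74), (205, 71, 72, 72)]
133
[... 3930 characters left out ...]
 143
184 161 195 184 120 120 129  84  79 111 132  97  76  87 103 124 143 145 144 144 142 141 141 142 139 141 141 139 140
185 203 224 214 159  86  80  83 109 113 112  82  72  71  76  91 113 133 144 147 148 144 143 143 141 140 139 140 141
186 225 229 216 151  78  82 125 160 109  82  72  71  74  72  73  81  95 111 132 144 141 142 142 145 141 141 144 144
187 228 217 166  98  80 101 115 126  85  71  73  84  94  75  73  79  93  82  93 113 128 140 143 142 139 139 139 141
188 216 165  99  82 105 108 104  85  71  71  73  75  80  72  71  76  80  70  73  81  94 111 132 141 140 142 142 142
189 165  98  82 112 128  89  79  75  70  71  72  71  73  69  71  72  73  72  78  88  85  95  97 113 131 141 146 145
```

```bash
python3 - <<'E'
from h import *
w,s=load('w13'),load('s13'); G=np.array([.5230,.0856,.1768]); c0=G-[0,0,.0955]
U=[(w,(275.6,154),(0,0,0)),(w,(275.7,166.3),(.0055,0,.014)),(w,(275.8,198.2),(.010,0,.050)),(s,(315.5,180.7),(0,0,0)),(s,(315.9,172),(0,0,.025)),(s,(316.9,164),(0,0,.052))]
def mk(bias):
    def f(p):
        r=R.from_rotvec([p[4],p[3],0]); return np.hstack([(proj(c,p[:3]+r.apply(o)-(bias if c is w else 0))[0]-u) for c,u,o in U])
    return f
for b in ([0,0,0],[0,0,.0025]):
    f=mk(np.array(b)); q=least_squares(f,np.r_[c0,0,0]); print(b,q.x.round(4),q.fun.round(1))
print('pred scene for upright', proj(s,np.array([[0,0,0],[0,0,.025],[0,0,.052]])+[.5228,.0858,.081]).round(1), proj(w,np.array([[0,0,0],[.0055,0,.014],[.010,0,.05]])+[.5228,.0858,.081]).round(1))
E
```

```text
[0, 0, 0] [ 0.5233  0.0868  0.0819 -0.0036 -0.0287] [-0.4  2.7  0.5 -3.6 -0.   1.  -0.  -0.7  0.1  0.7 -0.3  0.5]
[0, 0, 0.0025] [ 0.5225  0.0867  0.0831 -0.0079 -0.0279] [-0.5  2.6  0.5 -3.6 -0.1  0.9  0.3 -0.9  0.5  0.5  0.1  0.3]
pred scene for upright [[315.9 180.2]
 [316.6 172.7]
 [317.3 164.3]] [[276.7 156.8]
 [278.6 162.8]
 [280.9 199.1]]
```

The tip is now at (0.523, 0.087, 0.082), within 1 mm of the pad in plan, with tilt under 0.03 rad. I lower by feel.

```bash
python3 -m inch '0 -0.07 -1 0 0 0 0.1;0 0 -1 0 0 0 0.1;0 0 -1 0 0 0 0.1;0 0 -0.7 0 0 0 0.1;0 0 -0.3 0 0 0 0.1;0 0 0 0 0 0 0.1;0 0 0 0 0 0 0.1'
cat > f.py <<'E'
from cell import monitor,camera
import numpy as np
F=[];Q=[]
for i in range(8): camera('wrist'); s=monitor.sense(); F.append(s['force']); Q.append(s['wrist_torque'])
print(s['t'],s['ee_pos'].round(5),'F',np.mean(F,0).round(2),'sd',np.std(F,0).round(2),'T',np.mean(Q,0).round(3))
E
python3 f.py
```

```text
t: 20.52
ee_pos: [0.5943, 0.0985, 0.2734]
ee_rot: [0.966, 0.091, -0.241, 0.023]
force: [0.3, 0.5, -0.9]
opening: 0.0143
finger_force: 58.5
20.925 [0.59417 0.09851 0.27317] F [ 0.11 -0.02 -0.77] sd [0.45 0.45 0.47] T [ 0.054 -0.279 -0.006]
```

```bash
python3 -m inch '0 0 -0.2 0 0 0 0.1;0 0 -0.1 0 0 0 0.1;0 0 0 0 0 0 0.1'; python3 f.py
```

```text
t: 21.3
ee_pos: [0.5941, 0.0985, 0.2699]
ee_rot: [0.966, 0.091, -0.241, 0.023]
force: [1.0, -0.1, -0.2]
opening: 0.0143
finger_force: 58.5
21.7 [0.59418 0.0985  0.27012] F [-0.18  0.28 -0.71] sd [0.5  0.39 0.55] T [ 0.074 -0.283  0.008]
```

```bash
python3 -m inch '0 0 -0.2 0 0 0 0.1;0 0 0 0 0 0 0.1'; python3 f.py
```

```text
t: 21.95
ee_pos: [0.5941, 0.0985, 0.2679]
ee_rot: [0.966, 0.091, -0.241, 0.023]
force: [0.1, -0.6, 0.1]
opening: 0.0144
finger_force: 58.5
22.35 [0.59417 0.09853 0.26815] F [0.09 0.29 0.42] sd [0.43 0.52 0.47] T [ 0.053 -0.25  -0.005]
```

```bash
python3 -m inch '0 0 -0.1 0 0 0 0.1;0 0 -0.1 0 0 0 0.1;0 0 0 0 0 0 0.1'; python3 f.py; python3 f.py
```

```text
t: 22.72
ee_pos: [0.5942, 0.0985, 0.266]
ee_rot: [0.966, 0.091, -0.241, 0.023]
force: [-1.1, -0.2, 1.4]
opening: 0.0142
finger_force: 58.5
23.125 [0.59417 0.0985  0.26612] F [ 0.48 -0.11  1.08] sd [0.39 0.39 0.5 ] T [ 0.056 -0.232 -0.019]
23.525 [0.59418 0.09852 0.26611] F [0.31 0.   0.75] sd [0.41 0.36 0.26] T [ 0.064 -0.231  0.   ]
```

```bash
python3 -m inch '0 0 -0.1 0 0 0 0.1;0 0 -0.1 0 0 0 0.1;0 0 0 0 0 0 0.1'; python3 f.py; python3 f.py; python3 m.py 14 | head -30
```

```text
t: 23.9
ee_pos: [0.5942, 0.0985, 0.264]
ee_rot: [0.966, 0.091, -0.241, 0.023]
force: [0.3, -0.1, 1.6]
opening: 0.0148
finger_force: 58.6
24.3 [0.59415 0.09853 0.26409] F [0.34 0.19 1.41] sd [0.45 0.67 0.6 ] T [ 0.046 -0.183 -0.012]
24.7 [0.59415 0.09852 0.26411] F [0.19 0.06 1.31] sd [0.26 0.27 0.47] T [ 0.044 -0.196  0.006]
[0.59417082 0.09852108 0.26408288] [0.79069807 0.471972   1.95825694] G [0.52281473 0.08490665 0.1274994 ]
pred tip 277 157 [[314.8 194. ]] pad [[275.6 160.3]]
[(131, 92, 139, 62), (133, 91, 138, 61), (135, 87, 135, 58), (137, 91, 139, 58), (139, 90, 135, 58), (141, 91, 139, 57), (143, 83, 133, 50), (145, 86, 133, 50), (147, 85, 136, 53), (149, 61, 114, 22), (151, 255, 255, 255), (153, 45, 106, 1), (155, 255, 255, 255), (157, 255, 255, 255), (159, 97, 190, 228), (161, 67, 173, 224), (163, 76, 181, 229), (165, 59, 114, 141), (167, 143, 142, 140), (169, 158, 164, 164), (171, 163, 170, 170), (173, 165, 170, 169), (175, 170, 176, 175), (177, 167, 173, 171), (179, 170, 174, 175), (181, 171, 179, 178), (183, 168, 173, 175), (185, 173, 177, 178), (187, 174, 182, 179), (
[... 985 characters left out ...]
 146
171 150 151 152 151 151 148 146 149 145 119  34  10  11  14  14  19  38  65  85  99 116 135 134 134 141 146 145 147
172 150 151 148 147 151 148 143 144 149 139  69  18  14  19  14  14  27  55  80  91  97 134 150 144 143 144 144 147
173 147 148 149 151 154 151 143 142 147 146 117  32  16  15  13  11  16  41  76  86  93 124 145 143 143 144 144 142
174 146 146 149 150 148 146 145 146 150 148 131  65  16  13  17  15  21  44  71  79 104 138 145 148 146 145 143 143
175 143 142 142 141 143 143 143 145 147 149 149 120  43  34  46  46  51  64  73  86 113 143 146 147 146 146 147 149
176 147 145 142 141 143 142 142 144 149 155 155 130  45  18  26  28  29  40  77 133 142 150 150 150 152 146 147 149
```

The push is about 2.1 N and travel since contact is bounded to 4–6 mm. The dark ring is almost at the nose, and the tip is centred on the ring in the image (u 275.5 against 275.3). I hand in.

```bash
python3 -c "
from cell import sign_off
print(sign_off())"
```

```text
the job is handed in; nothing more can be done
None
```

The job is handed in: the daughter board is seated and released on the nest, and the probe is held upright (about 0.03 rad lean measured before lowering) on the test pad, pressed roughly 4–6 mm at about 2 N; the sign-off gave no verdict.

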